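# Set out the biscuit cutters by size

### The job

Set out the biscuit cutters for baking: put the smallest of the four away in the storage tin and lower the tin's lid until it is shut, and stand the other three upright on the cork rounds, one centred on each, in order of size: the smallest of the three on the round nearest the tin, the largest on the round farthest from it.

Things in the scene. Friction and masses are not known exactly. Their poses are not given: they have to be found in the camera images.
- cutter26: the smallest of four round biscuit cutters: a plain upright steel ring, open at both ends, 26 mm outer diameter (up to 3 mm more across some directions, so open a little wider), 40 mm tall, wall 2.5 mm. Loose, standing on the white board; origin at the centre of its underside, z up. About 25 mm or more is free all round it at the start; a small white bowl and a small glass jar stand among the cutters and are not needed.
- cutter38: the second smallest of four round biscuit cutters: a plain upright steel ring, open at both ends, 38 mm outer diameter (up to 3 mm more across some directions, so open a little wider), 40 mm tall, wall 2.5 mm. Loose, standing on the white board; origin at the centre of its underside, z up. About 25 mm or more is free all round it at the start; a small white bowl and a small glass jar stand among the cutters and are not needed.
- cutter50: the second largest of four round biscuit cutters: a plain upright steel ring, open at both ends, 50 mm outer diameter (up to 3 mm more across some directions, so open a little wider), 40 mm tall, wall 2.5 mm. Loose, standing on the white board; origin at the centre of its underside, z up. About 25 mm or more is free all round it at the start; a small white bowl and a small glass jar stand among the cutters and are not needed.
- cutter62: the largest of four round biscuit cutters: a plain upright steel ring, open at both ends, 62 mm outer diameter (up to 3 mm more across some directions, so open a little wider), 40 mm tall, wall 2.5 mm. Loose, standing on the white board; origin at the centre of its underside, z up. About 25 mm or more is free all round it at the start; a small white bowl and a small glass jar stand among the cutters and are not needed.
- round1: the one at the robot's right end (-y) of three like flat cork rounds in a row along the far part of the white board: 84 mm across, 3 mm thick, fixed. Origin at the centre of its underside (on the board, whose top is 12 mm above the worktop); its top is 3 mm above. Its y axis runs roughly along the row; centres about 115 mm apart.
- round2: the middle one of three like flat cork rounds in a row along the far part of the white board: 84 mm across, 3 mm thick, fixed. Origin at the centre of its underside (on the board, whose top is 12 mm above the worktop); its top is 3 mm above. Its y axis runs roughly along the row; centres about 115 mm apart.
- round3: the one at the robot's left end (+y) of three like flat cork rounds in a row along the far part of the white board: 84 mm across, 3 mm thick, fixed. Origin at the centre of its underside (on the board, whose top is 12 mm above the worktop); its top is 3 mm above. Its y axis runs roughly along the row; centres about 115 mm apart.
- tin: square plain-metal storage tin, fixed to the worktop to the left or to the right of the white board (a flat kitchen scale stands on the other side): 150 x 150 mm, 65 mm high, walls and floor 4 mm, empty, open towards the top while its lid stands up. Origin at the centre of its underside on the worktop, x away from the robot, z up; the lid's hinge runs along y at x = +75 mm, z = 65.5 mm.
- lid (a joint): hinge angle of the tin's lid in rad: 0 = shut, lying flat on the tin; it starts standing open at about 1.5 to 1.72 (1.57 is vertical, stop at 1.75, then leaning away from the robot). The lid is a flat plate 150 x 150 mm, 5 mm thick, without a handle. Its hinge is stiff: it stays where it is left at any angle and swings with 1 to 3 N at its free edge, so it can be pushed over from behind (its outer face) and then pressed down.
- lid_edge (a point): middle of the lid's free edge, on its outer face (5 mm from the inner face), 150 mm from the hinge: the topmost part of the standing lid, about 215 mm above the worktop at the start; at the front of the tin, 70 mm above the worktop, when shut.

How it is judged:
By the outcome, as a careful person would: the job done as asked, in the order asked, and still so for the second after the job is handed in, with the robot touching nothing.
It also fails if it takes over 122 s, if anything falls off the work surface, if the arm or the gripper's body presses on something with over 40 N, if the wrist force passes 120 N, or if a joint passes its speed limit or range.

### The arm

A 7-joint arm with a two-finger parallel gripper is mounted at the origin on the work surface. World frame = base frame: x ahead of the robot, y to its left, z up, the work surface at z = 0. Lengths are in mm, angles in rad, forces in N, time in s.
With the tool pointing down it reaches from about 400 to 875 mm from the base axis. Payload 4.4 kg.
Tool frame: the origin (TCP) lies midway between the tips of the shut fingers; the grasp point (between the pads) lies 19 mm behind it (ctrl.pinch_z is the distance from the TCP to the grasp point, in mm); z points along the fingers, y is the line along which they close (so a half turn about z gives the same grasp; the last joint's range is limited). The gripper opens to 85 mm and grips with 20 to 120 N. Pads are 22 mm wide; open, the fingers measure 114 mm over their backs; the gripper's body (76 mm by 85 mm) begins 54 mm behind the grasp point. The pads swing forward as they close: fully open they stand 13 mm farther back than shut.
Start: joints at [-1.271, 0.628, 0.038, 1.517, -0.027, 0.996, -0.02], TCP at [232.48, 607.018, 231.313] pointing down, gripper open.
Joint ranges: [-3.06, 3.06], [-0.37, 2.12], [-1.25, 1.32], [0.18, 2.47], [-1.1, 4.24], [0.23, 1.98], [-2.94, 2.94]. Speed limits (rad/s): [2.57, 2.57, 3.14, 3.14, 3.14, 3.14, 3.14].

### API

Orientations are given as [roll, pitch, yaw] about the fixed x, y, z axes, in that order (R = Rz(yaw) Ry(pitch) Rx(roll)).
In Python, from cell import read_state, cams, order, ctrl gives the robot as it stands.
- The arm moves only by the tool move_arm, never from a script. Its argument "targets" is text: rows parted by semicolons, each of 7 numbers parted by spaces: the gripper's target within -1 to 1 (fully open at 1, half-way at 0, shut at -1), then the shift along the tool's x, y, z in cm, then the turn, a rotation vector about the tool's x, y, z in degrees. A call has 1 to 5 rows; each row shifts and turns the commanded pose from where the row before left it, along the tool's axes as they then stand; what a row does not reach is not made up. A row lasts 1/12 s, in which the tool goes at most 41.7 mm and 7.16 degrees, less where a joint would pass 70% of its speed; a pose out of reach is approached as far as the arm can. A call with a gripper value outside its range is refused whole. The fingers move at their own pace and stop on an object; the grip force is fixed at half the most. Time passes only in rows, so rows that do not move let the fingers close. It gives the time, the measured TCP pose, the force, the opening and the grip force at its end, in the units of the state.
- read_state(): the state, without advancing time (a new reading comes with each control period).
- cams.get_image(name): name is "side" or "top"; returns a dict with "color" (420x560x3 uint8, red, green, blue), "fovy" (degrees; the focal length in pixels is half the picture's height over the tangent of half this angle, whatever the lens; pixels are square), "cx", "cy" (the principal point, pixels), "rvec" (rotation vector, rad) and "tvec" (3), from world to camera coordinates, as OpenCV has them. Camera axes: x right, y down, z forward; pixel columns grow to the right and rows downward; lengths in mm; the calibration is good to about 2 mm. A picture is of the moment at which its call begins. There is no depth.
- order.finish_job(): hands the job in; it is judged then, once.
The state is a dict: "clock": time; "qpos": joint angles; "qd": joint speeds; "tau": joint torques, N m; "eef_pos": TCP position; "tool_rot": TCP orientation; "force": force on the tool from outside, world axes, zero at the start; "torque": the same for the moment, N m; "width": finger opening in mm; "gripper_force": force on a finger pad.
Only numpy, scipy, OpenCV 4.12 (cv2) and the standard library are available. Lean on these libraries where they do the work, as an engineer would, in place of code of your own. Each camera call takes 0.05 s, during which the arm holds its last target. There are 200 camera calls.

## Working session

There is one attempt and no reset: what is moved stays moved. The work goes in short steps, Python scripts to look and compute and a tool call to move; the robot and the scene stay as the last step left them, time stands still between calls to the robot, and variables do not carry over. Pictures are saved under pics/ and viewed, at most 16 in all, crops included, and the job is handed in when it is done.

Besides the shell and the picture viewer there is one more tool, called after ">>>" as a command line: name --argument value ..., lists and objects as JSON in quotes. move_arm: Moves the arm, as the interface text tells. Its arguments: {"type":"object","properties":{"targets":{"type":"string"}},"required":["targets"]}

```bash
ls; mkdir -p pics; cat > h.py <<'E'
import numpy as np, cv2
from cell import read_state, cams, order, ctrl
def get(n):
    d=cams.get_image(n); return d
def cam(d):
    h=d["color"].shape[0]; f=h/2/np.tan(np.radians(d["fovy"])/2)
    K=np.array([[f,0,d["cx"]],[0,f,d["cy"]],[0,0,1.]])
    R=cv2.Rodrigues(np.array(d["rvec"],float))[0]; return K,R,np.array(d["tvec"],float)
def ray(d,u,v,z):
    K,R,t=cam(d); c=-R.T@t; r=R.T@np.linalg.inv(K)@np.array([u,v,1.])
    return (c+r*(z-c[2])/r[2])
def proj(d,P):
    K,R,t=cam(d); p=K@(R@np.array(P,float)+t); return p[:2]/p[2]
def save(d,n,crop=None,s=1.4):
    im=d["color"][:,:,::-1]
    if crop: x0,y0,x1,y1=crop; im=im[y0:y1,x0:x1]
    cv2.imwrite("pics/"+n,cv2.resize(im,None,fx=s,fy=s,interpolation=cv2.INTER_CUBIC))
E
python3 - <<'E'
from h import *
for n in("top","side"):
    d=get(n); save(d,n+"0.png"); K,R,t=cam(d); print(n,K[0,0],d["cx"],d["cy"],-R.T@t,R.round(3).tolist())
    np.save("pics/%s0.npy"%n,d,allow_pickle=True)
s=read_state(); print(s["eef_pos"],s["tool_rot"],s["width"],ctrl.pinch_z)
E
```

```text
pics
top 422.9698026514854 275.95432403207565 211.80380755642673 [ 414.03925068    4.83402344 1035.1751411 ] [[-0.015, -1.0, -0.016], [-0.991, 0.017, -0.136], [0.137, 0.014, -0.991]]
side 385.0977706846923 280.0821415056396 211.57528572056106 [ 173.18219705 -417.49732719  655.15956605] [[0.76, -0.65, 0.016], [-0.469, -0.565, -0.679], [0.45, 0.509, -0.734]]
[232.30401239 606.48210241 230.51236964] [-3.13994334e+00  3.21248757e-05  2.77577623e+00] 85.31001443876816 18.700000000000003
```

View pics/top0.png

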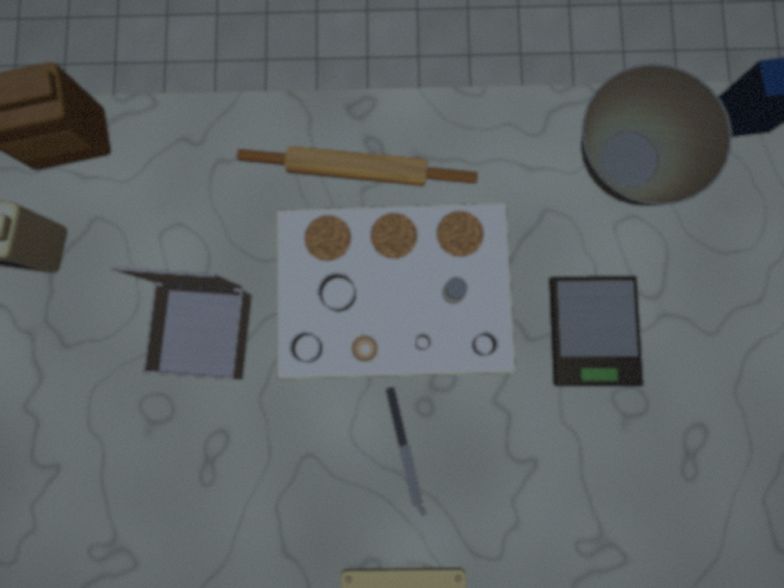

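View pics/side0.png

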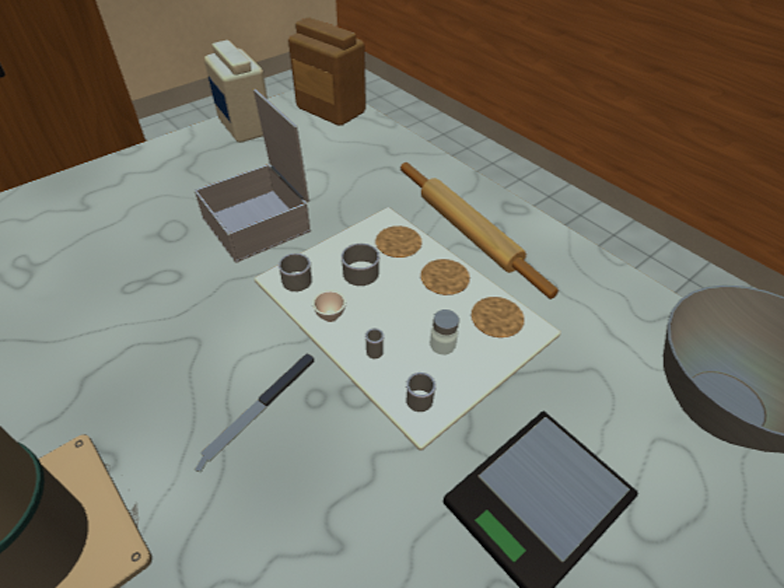

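Both views are clear. The tin is at left (+y), so the order is cutter38 on round3, cutter50 on round2, cutter62 on round1. In the top view (scaled picture) the cutters are c62 (338,292), c50 (307,347), c26 (423,342) and c38 (484,344).

```bash
cat > m.py <<'E'
from h import *
def blobs(d,mask,zc,amin=30):
    n,l,st,c=cv2.connectedComponentsWithStats(mask.astype(np.uint8))
    out=[]
    for i in range(1,n):
        if st[i,4]<amin: continue
        pts=np.argwhere(l==i)[:,::-1].astype(np.int32)
        h=cv2.convexHull(pts); m=cv2.moments(h)
        if m["m00"]==0: continue
        u,v=m["m10"]/m["m00"],m["m01"]/m["m00"]
        P=ray(d,u,v,zc); x0=ray(d,st[i,0],v,zc); x1=ray(d,st[i,0]+st[i,2],v,zc)
        out.append((round(u),round(v),st[i,4],P[:2].round(1).tolist(),round(np.linalg.norm(x1-x0))))
    return out
def board(d):
    m=np.zeros(d["color"].shape[:2],np.uint8)
    c=np.array([ray for ray in [proj(d,p) for p in ((B[0],B[2],12),(B[1],B[2],12),(B[1],B[3],12),(B[0],B[3],12))]]).astype(np.int32)
    cv2.fillPoly(m,[c],1); return m>0
B=(330,630,-165,170)
E
python3 - <<'E'
from m import *
for n in("top","side"):
    d=np.load("pics/%s0.npy"%n,allow_pickle=True).item()
    hsv=cv2.cvtColor(d["color"],cv2.COLOR_RGB2HSV); bm=board(d)
    print(n,"cork"); 
    for b in blobs(d,bm&(hsv[...,1]>90)&(hsv[...,2]>60),15,150): print(b)
    print("dark")
    for b in blobs(d,bm&(hsv[...,2]<125)&(hsv[...,1]<90),32): print(b)
d=np.load("pics/top0.npy",allow_pickle=True).item()
for u,v in ((279,210),(505,205),(513,372),(278,377)): print("board",ray(d,u/1.4,v/1.4,12)[:2].round())
for u,v in ((147,370),(242,378),(250,294),(158,285)): print("tin",ray(d,u/1.4,v/1.4,65)[:2].round())
d=np.load("pics/side0.npy",allow_pickle=True).item()
for u,v in ((197,192),(234,235),(309,206),(270,168)): print("tin s",ray(d,u/1.4,v/1.4,65)[:2].round())
for u,v in ((237,259),(310,231)): print("tin base s",ray(d,u/1.4,v/1.4,0)[:2].round())
E
```

```text
top cork
dark
(281, 183, np.int32(49), [623.6, 6.5], 53)
(328, 181, np.int32(46), [624.6, -108.6], 53)
(233, 184, np.int32(52), [622.8, 121.0], 58)
(240, 208, np.int32(293), [562.0, 104.4], 70)
(324, 207, np.int32(280), [562.2, -97.0], 45)
(221, 248, np.int32(143), [467.7, 150.9], 43)
(345, 246, np.int32(153), [469.1, -143.1], 42)
(260, 248, np.int32(277), [465.4, 58.7], 47)
(301, 244, np.int32(77), [475.3, -40.1], 28)
(285, 286, np.int32(5438), [376.7, 1.6], 334)
side cork
dark
(257, 189, np.int32(587), [561.4, 103.8], 63)
(213, 200, np.int32(226), [462.1, 138.1], 50)
(235, 225, np.int32(71), [457.5, 46.3], 43)
(318, 224, np.int32(34), [594.3, -66.1], 34)
(317, 233, np.int32(103), [575.3, -82.2], 38)
(267, 245, np.int32(210), [474.4, -39.7], 26)
(210, 266, np.int32(300), [356.8, -7.1], 58)
(300, 280, np.int32(394), [468.9, -143.6], 38)
board [714. 209.]
board [ 716. -194.]
board [ 421. -195.]
board [419. 208.]
tin [433. 412.]
tin [418. 256.]
tin [556. 245.]
tin [574. 400.]
tin s [431. 410.]
tin s [424. 264.]
tin s [563. 249.]
tin s [573. 392.]
tin base s [423. 279.]
tin base s [565. 260.]
```

```bash
sed -i 's/^B=.*/B=(424,710,-190,203)/' m.py
python3 - <<'E'
from m import *
for n in("top","side"):
    d=np.load("pics/%s0.npy"%n,allow_pickle=True).item()
    hsv=cv2.cvtColor(d["color"],cv2.COLOR_RGB2HSV); bm=board(d)
    print(n,"cork"); 
    for b in blobs(d,bm&(hsv[...,1]>90)&(hsv[...,2]>60),15,150): print(b)
    print("dark")
    for b in blobs(d,bm&(hsv[...,2]<125)&(hsv[...,1]<90),32): print(b)
    print([proj(d,p).round() for p in((497,329,0),(574,322,215))])
d=np.load("pics/top0.npy",allow_pickle=True).item(); save(d,"t_tin.png",(70,170,200,290),4.5)
d=np.load("pics/side0.npy",allow_pickle=True).item(); save(d,"s_tin.png",(130,50,240,200),4)
E
```

```text
top cork
(328, 167, np.int32(700), [665.0, -111.0], 76)
(234, 170, np.int32(700), [661.8, 122.5], 74)
(281, 168, np.int32(695), [664.0, 5.7], 77)
dark
(281, 168, np.int32(245), [659.8, 5.5], 85)
(328, 166, np.int32(237), [661.3, -108.9], 85)
(234, 170, np.int32(234), [658.0, 120.4], 85)
(240, 208, np.int32(293), [562.0, 104.4], 70)
(324, 207, np.int32(280), [562.2, -97.0], 45)
(218, 248, np.int32(232), [468.2, 156.8], 57)
(346, 246, np.int32(172), [469.2, -144.6], 47)
(260, 248, np.int32(277), [465.4, 58.7], 47)
(301, 244, np.int32(77), [475.3, -40.1], 28)
[array([151., 238.]), array([122., 191.])]
side cork
(284, 172, np.int32(563), [660.9, 121.0], 80)
(317, 197, np.int32(677), [663.0, 4.5], 80)
(355, 226, np.int32(834), [664.0, -112.0], 82)
dark
(257, 189, np.int32(587), [561.4, 103.8], 63)
(211, 195, np.int32(425), [467.5, 153.4], 52)
(235, 225, np.int32(71), [457.5, 46.3], 43)
(318, 224, np.int32(34), [594.3, -66.1], 34)
(317, 233, np.int32(103), [575.3, -82.2], 38)
(267, 245, np.int32(210), [474.4, -39.7], 26)
(300, 280, np.int32(394), [468.9, -143.6], 38)
[array([185., 162.]), array([200.,  77.])]
```

View pics/t_tin.png

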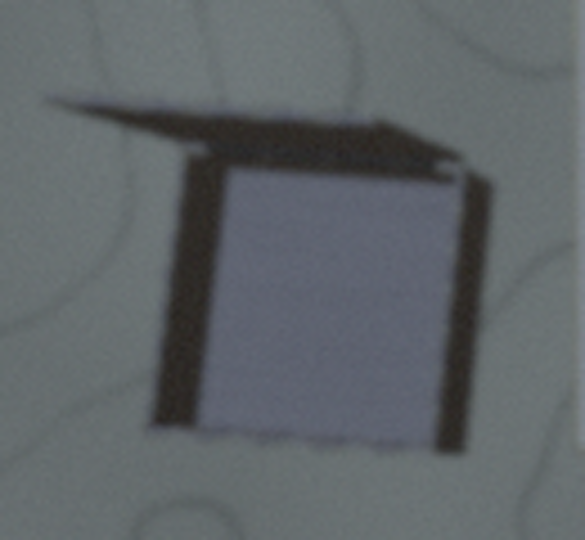

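View pics/s_tin.png

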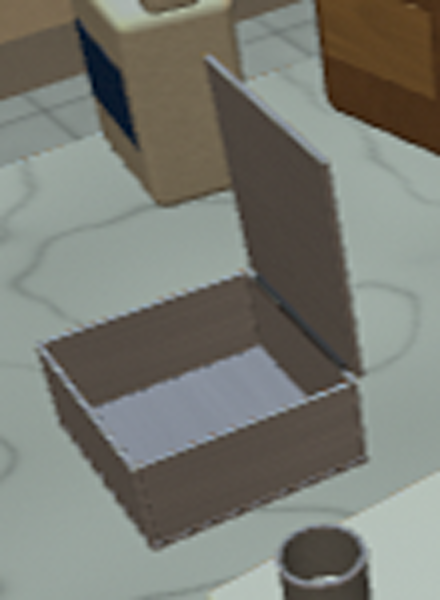

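The tin is centred near (497,329) and its yaw is about -0.07. The lid stands at its back, x≈572. First I turn the tool to yaw π and travel to a spot above cutter26.

>>> move_arm --targets "1 0 0 0 0 0 -7; 1 0 0 0 0 0 -7; 1 0 0 0 0 0 -7; 0 -1.4 -3.6 0 0 0 0; 0 -1.4 -3.6 0 0 0 0"

```text
clock: 0.52
eef_pos: [259.0, 535.5, 230.3]
tool_rot: [3.141, -0.001, -3.136]
force: [1.1, -1.2, 0.7]
width: 64.1
gripper_force: 0.0
```

>>> move_arm --targets "0 -1.4 -3.6 0 0 0 0; 0 -1.4 -3.6 0 0 0 0; 0 -1.4 -3.6 0 0 0 0; 0 -1.4 -3.6 0 0 0 0; 0 -1.4 -3.6 0 0 0 0"

```text
clock: 0.93
eef_pos: [330.8, 353.1, 231.1]
tool_rot: [-3.141, -0.0, -3.141]
force: [0.7, -0.3, -0.6]
width: 42.6
gripper_force: 0.0
```

>>> move_arm --targets "0 -1.4 -3.6 0 0 0 0; 0 -1.4 -3.6 0 0 0 0; 0 -1.4 -3.6 0 0 0 0; 0 -1.4 -3.6 0 0 0 0; 0 -1.4 -3.6 0 0 0 0"

```text
clock: 1.35
eef_pos: [400.9, 173.3, 231.2]
tool_rot: [-3.142, -0.0, -3.141]
force: [1.0, 1.2, -1.2]
width: 42.7
gripper_force: 0.0
```

>>> move_arm --targets "0 -1.24 -3.55 0 0 0 0; 0 -1.24 -3.55 0 0 0 0; 0 -1.24 -3.55 0 0 0 0; 0 -1.24 -3.55 2 0 0 0; 0 -1.24 -3.55 3 0 0 0"

```text
clock: 1.77
eef_pos: [463.3, 0.8, 186.8]
tool_rot: [-3.141, 0.006, 3.141]
force: [1.3, -0.7, -1.0]
width: 42.9
gripper_force: 0.0
```

>>> move_arm --targets "0 -1.2 -3.55 3 0 0 0; 0 0 0 4 0 0 0; 0 0 0 1 0 0 0; 0 0 0 0 0 0 0"

```text
clock: 2.1
eef_pos: [468.8, -28.4, 106.6]
tool_rot: [-3.142, -0.007, 3.141]
force: [0.0, 0.6, -0.3]
width: 42.6
gripper_force: 0.0
```

```bash
python3 - <<'E'
from m import *
s=read_state(); print(s["eef_pos"].round(1))
a=get("top");b=get("side")
print(proj(a,(475,-40,52)),proj(b,(475,-40,52)))
save(b,"a1.png",(190,130,350,300),3.4)
E
```

```text
[468.8 -28.4 106.6]
[301.78983801 243.24552098] [267.39402528 239.05347434]
```

View pics/a1.png

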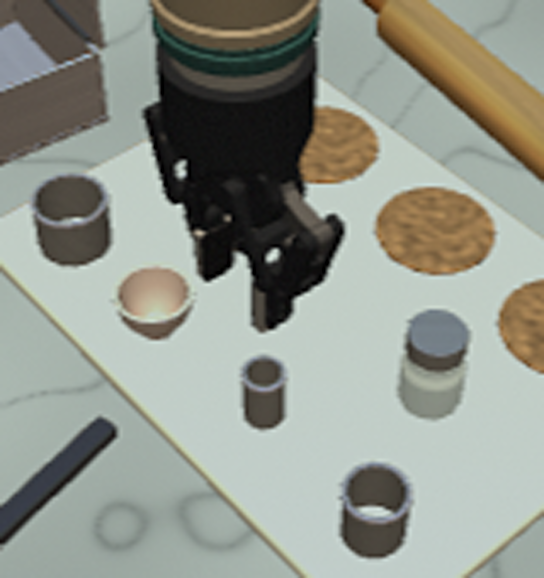

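The cutters are undisturbed and the gripper is above and behind c26 (ring at 264,390 in the crop). I correct the position, descend and grip.

>>> move_arm --targets "0 -0.62 -1.16 2 0 0 0; 0 0 0 3 0 0 0; 0 0 0 2 0 0 0; 0 0 0 1.86 0 0 0; 0 0 0 0 0 0 0"

```text
clock: 2.62
eef_pos: [477.2, -38.5, 20.0]
tool_rot: [3.141, -0.002, -3.14]
force: [-0.4, -0.1, 0.7]
width: 42.4
gripper_force: 0.0
```

>>> move_arm --targets "-1 0 0 0 0 0 0; -1 0 0 0 0 0 0; -1 0 0 0 0 0 0; -1 0 0 0 0 0 0; -1 0 0 0 0 0 0"

```text
clock: 3.03
eef_pos: [478.9, -39.1, 22.6]
tool_rot: [3.142, 0.003, -3.141]
force: [-0.7, 1.1, 8.8]
width: 23.7
gripper_force: 59.4
```

>>> move_arm --targets "-1 0 0 -2 0 0 0; -1 0 0 -3 0 0 0; -1 0 0 -3 0 0 0; -1 0 0 0 0 0 0"

```text
clock: 3.37
eef_pos: [480.9, -39.5, 106.0]
tool_rot: [-3.141, 0.009, -3.141]
force: [0.1, 0.8, -0.5]
width: 24.0
gripper_force: 58.7
```

```bash
python3 - <<'E'
from m import *
s=read_state(); print(s["eef_pos"].round(1),s["width"],s["force"])
b=get("side")
save(b,"a2.png",(220,150,340,270),4.5)
E
```

```text
[480.9 -39.5 106. ] 23.99499740437163 [ 0.10244799  0.84382867 -0.49486239]
```

View pics/a2.png

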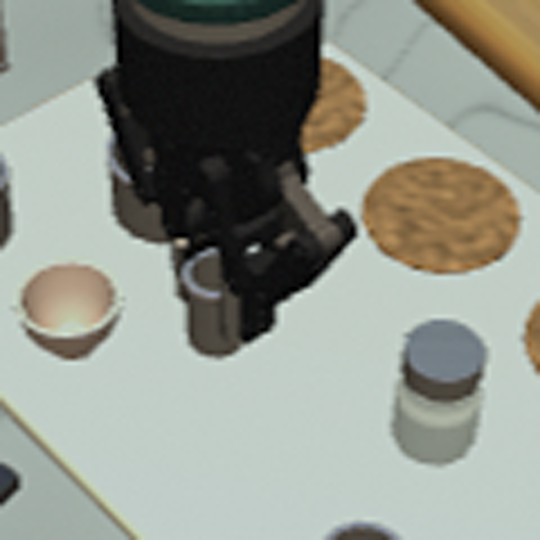

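Held upright. Carry it to the tin.

>>> move_arm --targets "-1 0 1.5 -2.5 0 0 0; -1 -0.1 3.8 0 0 0 0; -1 0 3.8 0 0 0 0; -1 0 3.8 0 0 0 0; -1 0 3.8 0 0 0 0"

```text
clock: 3.83
eef_pos: [477.9, 129.2, 125.7]
tool_rot: [-3.141, -0.001, -3.142]
force: [0.5, 0.3, -0.9]
width: 24.0
gripper_force: 58.9
```

>>> move_arm --targets "-1 0 3.8 0 0 0 0; -1 0 3.8 0 0 0 0; -1 0 3.8 0 0 0 0; -1 0 3.8 0 0 0 0; -1 0 3.8 0 0 0 0"

```text
clock: 4.25
eef_pos: [477.4, 319.4, 125.3]
tool_rot: [-3.141, -0.001, -3.141]
force: [0.5, -0.1, 0.0]
width: 23.9
gripper_force: 58.9
```

>>> move_arm --targets "-1 0 0.9 0 0 0 0; -1 0 0 0 0 0 0; -1 0 0 0 0 0 0"

```text
clock: 4.5
eef_pos: [477.6, 326.4, 125.2]
tool_rot: [-3.14, -0.001, -3.14]
force: [-0.3, -1.0, -0.8]
width: 23.5
gripper_force: 58.9
```

```bash
python3 - <<'E'
from m import *
s=read_state(); print(s["eef_pos"].round(1),s["width"],s["force"])
b=get("side")
save(b,"a3.png",(110,40,260,200),3.6)
# lid top corners by two views
a0=np.load("pics/top0.npy",allow_pickle=True).item();b0=np.load("pics/side0.npy",allow_pickle=True).item()
def P(d): K,R,t=cam(d); return K@np.c_[R,t]
for ua,ub in (((80,191.8),(181.75,64.5)),((154.4,197),(212,90.5)),((104,264.9),(140,136.75)),((173.3,270.4),(163.75,167)),((179.3,210.7),(218.75,145))):
    X=cv2.triangulatePoints(P(a0),P(b0),np.array(ua,float),np.array(ub,float)); print((X[:3]/X[3]).ravel().round(1))
E
```

```text
[477.6 326.4 125.2] 23.53823305338136 [-0.27513185 -0.98108758 -0.78112335]
[574.8 405.8 213. ]
[561.3 255.7 216. ]
[431.5 415.3  63.3]
[414.8 251.6  81. ]
[551.9 238.7  83.3]
```

View pics/a3.png

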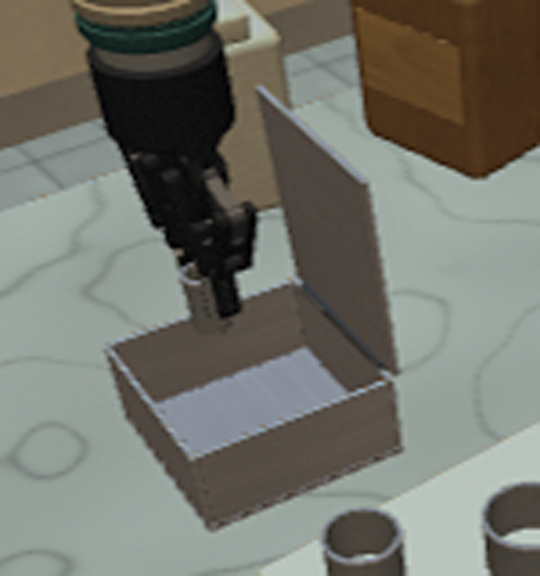

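The ring is over the tin opening and clear of the lid. Lower and release.

>>> move_arm --targets "-1 0 0 3.5 0 0 0; -1 0 0 3.5 0 0 0; -1 0 0 2.5 0 0 0; -1 0 0 1.2 0 0 0; -1 0 0 0.1 0 0 0"

```text
clock: 4.97
eef_pos: [477.6, 323.8, 15.9]
tool_rot: [-3.138, -0.003, 3.14]
force: [0.2, 0.1, 0.3]
width: 23.7
gripper_force: 58.9
```

>>> move_arm --targets "-1 0 0 0 0 0 0; -0.2 0 0 0 0 0 0; -0.2 0 0 0 0 0 0; -0.2 0 0 0 0 0 0; -0.2 0 0 0 0 0 0"

```text
clock: 5.38
eef_pos: [478.9, 327.3, 19.2]
tool_rot: [3.14, 0.001, -3.141]
force: [-0.4, 0.1, -0.2]
width: 34.2
gripper_force: 0.0
```

>>> move_arm --targets "-0.2 0 0 -2 0 0 0; -0.2 0 0 -3.5 0 0 0; -0.2 0 0 -3.5 0 0 0; -1 0 0 -4 0 0 0; -1 0 0 -4 0 0 0"

```text
clock: 5.8
eef_pos: [477.9, 326.6, 190.2]
tool_rot: [-3.141, -0.0, -3.141]
force: [0.4, 0.8, -0.0]
width: 11.2
gripper_force: 0.0
```

>>> move_arm --targets "-1 0 0 -4 0 0 0; -1 0 0 -3 0 0 0; -1 0 0 0 0 0 0; -1 0 0 0 0 0 0"

```text
clock: 6.13
eef_pos: [479.2, 327.5, 260.6]
tool_rot: [3.138, 0.004, -3.141]
force: [0.4, 0.5, -0.4]
width: 0.1
gripper_force: 0.0
```

```bash
python3 - <<'E'
from m import *
s=read_state(); print(s["eef_pos"].round(1),s["width"],s["force"])
b=get("side")
save(b,"a4.png",(110,40,260,200),3)
E
```

```text
[479.2 327.5 260.6] 0.08675330179692196 [ 0.42986019  0.5177682  -0.38636084]
```

View pics/a4.png

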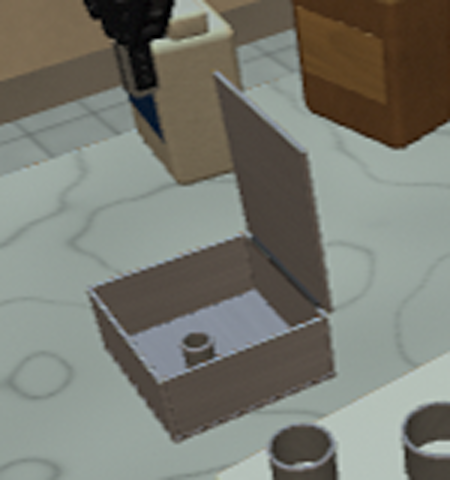

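c26 stands in the tin. Next I go over the lid to get behind it.

>>> move_arm --targets "-1 -3.5 0 -1 0 0 0; -1 -3.5 0 0 0 0 0; -1 -3.5 0 0 0 0 0; -1 -3.5 0 0 0 0 0; -1 -2 0 0 0 0 0"

```text
clock: 6.6
eef_pos: [641.0, 325.0, 265.2]
tool_rot: [-3.139, -0.001, 3.14]
force: [-0.2, 0.6, -0.1]
width: -0.1
gripper_force: 0.0
```

>>> move_arm --targets "-1 0 0 0 0 0 0; -1 0 0 3 0 0 0; -1 0 0 3 0 0 0; -1 0 0 2 0 0 0; -1 0 0 0 0 0 0"

```text
clock: 7.02
eef_pos: [633.3, 325.2, 180.7]
tool_rot: [-3.136, -0.012, -3.14]
force: [-2.2, -0.5, -0.7]
width: -0.3
gripper_force: 0.0
```

>>> move_arm --targets "-1 2 0 0 0 0 0; -1 1.8 0 0 0 0 0; -1 0 0 0 0 0 0; -1 0 0 0 0 0 0"

```text
clock: 7.35
eef_pos: [599.3, 327.7, 188.8]
tool_rot: [3.141, -0.0, -3.139]
force: [0.5, 0.3, -1.1]
width: 0.1
gripper_force: 0.0
```

>>> move_arm --targets "-1 1.5 0 0 0 0 0; -1 1.87 0 0.1 0 0 0; -1 2.43 0 0.57 0 0 0; -1 2.27 0 1.05 0 0 0; -1 0 0 0 0 0 0"

```text
clock: 7.77
eef_pos: [514.8, 327.3, 169.9]
tool_rot: [-3.14, -0.006, -3.138]
force: [-1.1, 0.4, -0.5]
width: 0.3
gripper_force: 0.0
```

```bash
python3 - <<'E'
from m import *
s=read_state(); print(s["eef_pos"].round(1),s["force"])
b=get("side")
save(b,"a5.png",(110,40,260,200),3)
E
```

```text
[514.8 327.3 169.9] [-1.1480384   0.39670008 -0.51820029]
```

View pics/a5.png

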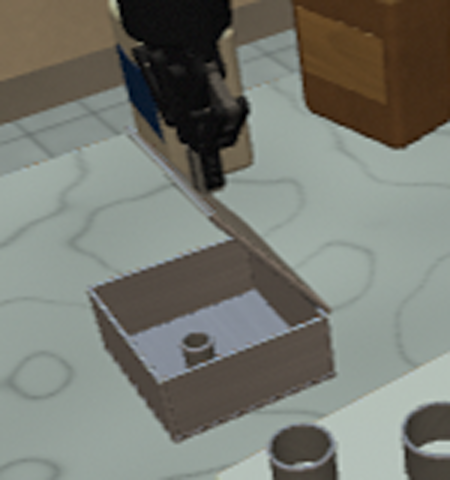

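The lid is folding over towards the robot and the finger is on its outer face. I carry on along the arc.

>>> move_arm --targets "-1 2.02 0 1.47 0 0 0; -1 1.68 0 1.84 0 0 0; -1 1.29 0 2.15 0 0 0; -1 0.83 0 2.3 0 0 0; -1 0 0 0 0 0 0"

```text
clock: 8.23
eef_pos: [459.2, 325.8, 90.4]
tool_rot: [-3.138, -0.005, -3.14]
force: [-1.2, -0.4, -1.0]
width: 0.1
gripper_force: 0.0
```

>>> move_arm --targets "-1 0.2 0 1 0 0 0; -1 0.1 0 0.8 0 0 0; -1 0 0 0.5 0 0 0; -1 0 0 0 0 0 0; -1 0 0 0 0 0 0"

```text
clock: 8.65
eef_pos: [459.8, 326.9, 70.7]
tool_rot: [3.141, 0.001, 3.141]
force: [-0.1, 0.2, 0.4]
width: -0.2
gripper_force: 0.0
```

>>> move_arm --targets "-1 0 0 0.2 0 0 0; -1 0 0 0.2 0 0 0; -1 0 0 0 0 0 0; -1 0 0 0 0 0 0"

```text
clock: 8.98
eef_pos: [459.8, 327.0, 70.2]
tool_rot: [3.14, 0.002, 3.141]
force: [-6.0, -4.5, 30.0]
width: -0.2
gripper_force: 15.1
```

>>> move_arm --targets "-1 0 0 0.2 0 0 0; -1 0 0 0 0 0 0; -1 0 0 0 0 0 0"

```text
clock: 9.23
eef_pos: [459.8, 327.0, 69.9]
tool_rot: [3.139, 0.003, 3.141]
force: [-9.3, -5.8, 46.0]
width: -0.2
gripper_force: 22.7
```

The lid resists at 70 mm height with 46 N, so it is shut. I back off and go to cutter50.

>>> move_arm --targets "-1 0 0 -3 0 0 0; 0.46 0 -1 -4 0 0 0; 0.46 -0.2 -4 0 0 0 0; 0.46 -0.2 -4 0 0 0 0; 0.46 -0.2 -4 0 0 0 0"

```text
clock: 9.65
eef_pos: [465.4, 196.0, 135.5]
tool_rot: [3.14, 0.003, -3.139]
force: [0.2, -0.5, -0.5]
width: 48.1
gripper_force: 0.0
```

>>> move_arm --targets "0.46 -0.2 -4 0 0 0 0; 0.46 0 0 0 0 0 0; 0.46 0 0 0 0 0 0; 0.46 0 0 0 0 0 0"

```text
clock: 9.98
eef_pos: [467.2, 157.2, 134.6]
tool_rot: [3.141, 0.001, 3.141]
force: [-0.4, 1.0, 0.3]
width: 62.4
gripper_force: 0.0
```

```bash
python3 - <<'E'
from m import *
s=read_state(); print(s["eef_pos"].round(1),s["width"])
b=get("side")
save(b,"a6.png",(110,80,310,230),3)
hsv=cv2.cvtColor(b["color"],cv2.COLOR_RGB2HSV)
for q in blobs(b,board(b)&(hsv[...,2]<125)&(hsv[...,1]<90),32): print(q)
E
```

```text
[467.2 157.2 134.6] 62.40508983638503
(257, 189, np.int32(584), [561.7, 103.5], 61)
(211, 195, np.int32(422), [467.3, 153.3], 52)
(235, 225, np.int32(71), [457.5, 46.3], 43)
(317, 233, np.int32(99), [575.5, -82.3], 38)
(300, 280, np.int32(390), [469.1, -143.9], 38)
```

View pics/a6.png

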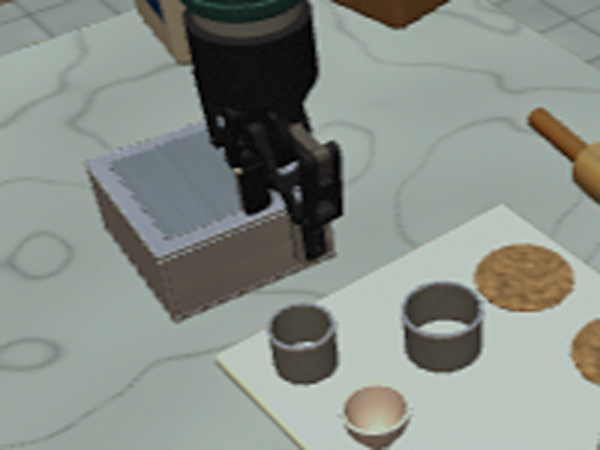

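The lid lies flat on the tin. Take cutter50.

>>> move_arm --targets "0.46 0 -0.35 3 0 0 0; 0.46 0 0 3.5 0 0 0; 0.46 0 0 3 0 0 0; 0.46 0 0 2.2 0 0 0; 0.46 0 0 0 0 0 0"

```text
clock: 10.45
eef_pos: [463.9, 154.6, 13.6]
tool_rot: [-3.14, -0.007, -3.137]
force: [-0.6, -0.1, -0.8]
width: 62.8
gripper_force: 0.0
```

>>> move_arm --targets "0.46 0 0 0 0 0 0; -1 0 0 0 0 0 0; -1 0 0 0 0 0 0; -1 0 0 0 0 0 0; -1 0 0 0 0 0 0"

```text
clock: 10.87
eef_pos: [467.6, 153.9, 18.6]
tool_rot: [3.14, 0.003, -3.141]
force: [-0.7, 1.4, 5.5]
width: 49.2
gripper_force: 62.4
```

>>> move_arm --targets "-1 0 0 0 0 0 0; -1 0 0 -2 0 0 0; -1 0 0 -3 0 0 0; -1 0 0 -2 0 0 0; -1 0 0 0 0 0 0"

```text
clock: 11.28
eef_pos: [469.1, 154.0, 91.1]
tool_rot: [3.139, 0.007, -3.141]
force: [-0.0, -0.0, -0.4]
width: 49.5
gripper_force: 62.3
```

>>> move_arm --targets "-1 0 0 0 0 0 0; -1 0 0 0 0 0 0"

```text
clock: 11.45
eef_pos: [466.3, 153.2, 87.2]
tool_rot: [-3.142, -0.0, -3.141]
force: [-0.0, -0.4, -1.4]
width: 49.2
gripper_force: 62.3
```

```bash
python3 - <<'E'
from m import *
s=read_state(); print(s["eef_pos"].round(1),s["width"])
b=get("side")
save(b,"a7.png",(150,100,300,220),4)
E
```

```text
[466.3 153.2  87.2] 49.20451166703836
```

View pics/a7.png

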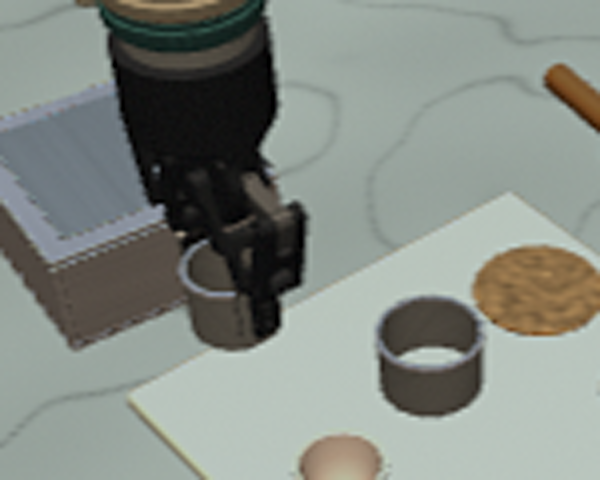

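Cutter50 is held upright. Carry it to round2.

>>> move_arm --targets "-1 -2.8 -2.1 -1 0 0 0; -1 -2.8 -2.1 0 0 0 0; -1 -2.8 -2.1 0 0 0 0; -1 -2.8 -2.1 0 0 0 0; -1 -2.8 -2.1 0 0 0 0"

```text
clock: 11.92
eef_pos: [606.9, 47.1, 95.8]
tool_rot: [-3.141, -0.003, -3.141]
force: [0.6, 0.4, 0.0]
width: 49.1
gripper_force: 62.3
```

>>> move_arm --targets "-1 -2.8 -2.1 0 0 0 0; -1 -2.8 -2.2 0 0 0 0; -1 0 0 1 0 0 0; -1 0 0 3 0 0 0; -1 0 0 0 0 0 0"

```text
clock: 12.33
eef_pos: [658.0, 4.8, 50.8]
tool_rot: [-3.141, -0.011, 3.141]
force: [-1.6, 1.4, -1.8]
width: 49.3
gripper_force: 62.4
```

>>> move_arm --targets "-1 0 0 0 0 0 0; -1 0 0 0 0 0 0; -1 0 0 0 0 0 0"

```text
clock: 12.58
eef_pos: [663.2, 5.9, 58.3]
tool_rot: [3.141, 0.001, -3.14]
force: [0.2, 0.5, -0.3]
width: 49.1
gripper_force: 62.5
```

>>> move_arm --targets "-1 0 -0.1 1.5 0 0 0; -1 0 0 1.2 0 0 0; -1 0 0 0.7 0 0 0; -1 0 0 0.3 0 0 0; -1 0 0 0 0 0 0"

```text
clock: 13.0
eef_pos: [662.1, 4.7, 21.7]
tool_rot: [3.141, -0.001, -3.141]
force: [-3.4, -0.3, 8.6]
width: 48.9
gripper_force: 63.3
```

>>> move_arm --targets "-1 0 0 0 0 0 0; -1 0 0 0 0 0 0; 0.4 0 0 0 0 0 0; 0.4 0 0 0 0 0 0; 0.4 0 0 0 0 0 0"

```text
clock: 13.42
eef_pos: [662.9, 4.6, 20.4]
tool_rot: [3.142, 0.0, -3.141]
force: [0.4, 0.0, 0.1]
width: 59.5
gripper_force: 0.0
```

>>> move_arm --targets "0.4 0 0 0 0 0 0; 0.4 0 0 -1 0 0 0; 0.4 0 0 -2.5 0 0 0; 0.4 0 0 -3.5 0 0 0; 0.4 0 0 -2 0 0 0"

```text
clock: 13.83
eef_pos: [664.1, 4.4, 113.7]
tool_rot: [3.142, 0.003, -3.141]
force: [0.9, 0.7, 0.8]
width: 60.1
gripper_force: 0.0
```

>>> move_arm --targets "0.74 2.5 2.5 0 0 0 0; 0.74 2.5 2.5 0 0 0 0; 0.74 2.5 2.5 0 0 0 0; 0.74 2.6 2.4 0 0 0 0; 0.74 0 0 0 0 0 0"

```text
clock: 14.25
eef_pos: [555.3, 110.4, 110.7]
tool_rot: [3.138, -0.006, -3.132]
force: [-0.1, 1.1, -0.2]
width: 74.1
gripper_force: 0.0
```

>>> move_arm --targets "0.74 0 0 0 0 0 0; 0.74 0 0 0 0 0 0"

```text
clock: 14.42
eef_pos: [562.5, 103.1, 111.1]
tool_rot: [-3.141, 0.002, -3.141]
force: [-0.2, -0.5, -0.2]
width: 74.2
gripper_force: 0.0
```

```bash
python3 - <<'E'
from m import *
s=read_state(); print(s["eef_pos"].round(1),s["width"])
b=get("side")
hsv=cv2.cvtColor(b["color"],cv2.COLOR_RGB2HSV)
M=(hsv[...,2]<125)&(hsv[...,1]<90)&board(b)
for q in blobs(b,M,32): print(q)
save(b,"a8.png",(200,80,400,230),3)
E
```

```text
[562.5 103.1 111.1] 74.23928488280215
(271, 159, np.int32(203), [655.8, 165.5], 45)
(257, 189, np.int32(584), [561.7, 103.5], 61)
(318, 192, np.int32(420), [663.3, 5.8], 51)
(235, 225, np.int32(71), [457.5, 46.3], 43)
(317, 233, np.int32(99), [575.5, -82.3], 38)
(300, 280, np.int32(390), [469.1, -143.9], 38)
```

View pics/a8.png

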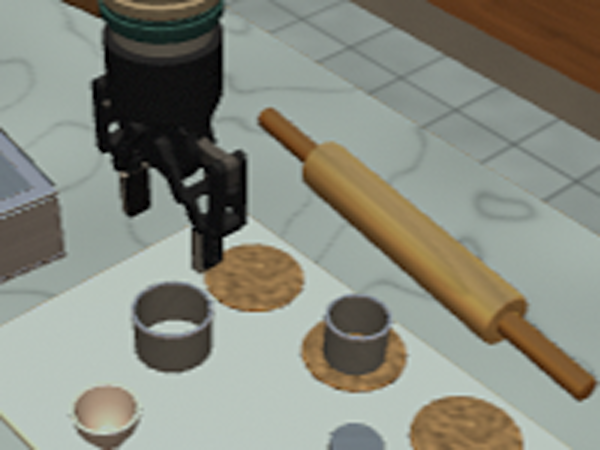

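c50 stands centred on round2. Take c62.

>>> move_arm --targets "0.74 0.05 0.05 3 0 0 0; 0.74 0 0 3 0 0 0; 0.74 0 0 2.3 0 0 0; 0.74 0 0 1.2 0 0 0; 0.74 0 0 0 0 0 0"

```text
clock: 14.88
eef_pos: [560.0, 102.2, 12.8]
tool_rot: [-3.14, -0.004, 3.14]
force: [0.0, -0.8, 0.6]
width: 74.1
gripper_force: 0.0
```

>>> move_arm --targets "0.74 0 0 0 0 0 0; -1 0 0 0 0 0 0; -1 0 0 0 0 0 0; -1 0 0 0 0 0 0; -1 0 0 0 0 0 0"

```text
clock: 15.3
eef_pos: [562.6, 103.8, 17.0]
tool_rot: [3.141, 0.003, -3.141]
force: [-0.5, -0.3, 6.6]
width: 60.6
gripper_force: 65.3
```

>>> move_arm --targets "-1 0 0 0 0 0 0; -1 0 0 -2 0 0 0; -1 0 0 -3 0 0 0; -1 0 0 -4 0 0 0; -1 0 0 0 0 0 0"

```text
clock: 15.72
eef_pos: [565.8, 104.8, 112.1]
tool_rot: [3.139, 0.012, -3.141]
force: [1.1, 0.6, 0.0]
width: 60.8
gripper_force: 65.3
```

>>> move_arm --targets "-1 0 0 0 0 0 0; -1 0 0 0 0 0 0"

```text
clock: 15.88
eef_pos: [560.9, 103.9, 105.6]
tool_rot: [3.141, 0.0, -3.141]
force: [0.3, -1.3, -0.9]
width: 60.7
gripper_force: 65.3
```

>>> move_arm --targets "-1 -1.5 -3.08 0 0 0 0; -1 -1.5 -3.08 0 0 0 0; -1 -1.5 -3.08 0 0 0 0; -1 -1.5 -3.08 0 0 0 0; -1 -1.5 -3.08 0 0 0 0"

```text
clock: 16.3
eef_pos: [635.4, -51.4, 103.4]
tool_rot: [3.141, -0.003, -3.141]
force: [0.5, -1.1, -0.5]
width: 60.7
gripper_force: 65.3
```

>>> move_arm --targets "-1 -1.45 -3.05 0 0 0 0; -1 -1.4 -3.05 0 0 0 0; -1 0 0 1.5 0 0 0; -1 0 0 2.5 0 0 0; -1 0 0 0 0 0 0"

```text
clock: 16.72
eef_pos: [660.0, -111.1, 59.0]
tool_rot: [3.14, -0.011, 3.141]
force: [-1.4, 0.2, -1.4]
width: 60.9
gripper_force: 65.4
```

>>> move_arm --targets "-1 0 0 0 0 0 0; -1 0 0 0 0 0 0; -1 0 0 0 0 0 0"

```text
clock: 16.97
eef_pos: [665.4, -110.5, 66.2]
tool_rot: [3.142, 0.001, -3.14]
force: [0.5, -0.3, -0.9]
width: 60.6
gripper_force: 65.4
```

>>> move_arm --targets "-1 0.1 -0.1 1.8 0 0 0; -1 0 0 1.6 0 0 0; -1 0 0 0.9 0 0 0; -1 0 0 0.4 0 0 0; -1 0 0 0 0 0 0"

```text
clock: 17.38
eef_pos: [663.9, -111.7, 20.1]
tool_rot: [3.141, -0.0, -3.14]
force: [-3.3, -0.8, 5.0]
width: 60.8
gripper_force: 65.9
```

>>> move_arm --targets "-1 0 0 0 0 0 0; -1 0 0 0 0 0 0; 0.7 0 0 0 0 0 0; 0.7 0 0 0 0 0 0; 0.7 0 0 0 0 0 0"

```text
clock: 17.8
eef_pos: [664.4, -112.0, 18.9]
tool_rot: [-3.141, 0.001, -3.141]
force: [-0.5, -1.0, 0.5]
width: 72.5
gripper_force: 0.0
```

>>> move_arm --targets "0.7 0 0 0 0 0 0; 0.7 0 0 -1 0 0 0; 0.7 0 0 -2.5 0 0 0; 0.7 0 0 -3.5 0 0 0; 0.7 0 0 -3 0 0 0"

```text
clock: 18.22
eef_pos: [663.7, -112.1, 120.1]
tool_rot: [3.142, -0.0, -3.141]
force: [0.9, 0.5, -0.8]
width: 72.5
gripper_force: 0.0
```

>>> move_arm --targets "0.2 3.5 -0.6 0 0 0 0; 0.2 4 -0.6 0 0 0 0; 0.2 4 -0.6 0 0 0 0; 0.2 4 -0.6 0 0 0 0; 0.2 4 -0.8 0 0 0 0"

```text
clock: 18.63
eef_pos: [467.2, -144.0, 119.2]
tool_rot: [-3.141, 0.001, -3.14]
force: [0.5, 0.6, -0.7]
width: 51.0
gripper_force: 0.0
```

>>> move_arm --targets "0.2 0 0 0 0 0 0; 0.2 0 0 0 0 0 0; 0.2 0 0 0 0 0 0"

```text
clock: 18.88
eef_pos: [470.2, -144.5, 119.2]
tool_rot: [-3.141, 0.003, -3.141]
force: [1.2, 0.4, 0.3]
width: 51.7
gripper_force: 0.0
```

```bash
python3 - <<'E'
from m import *
s=read_state(); print(s["eef_pos"].round(1),s["width"])
b=get("side")
hsv=cv2.cvtColor(b["color"],cv2.COLOR_RGB2HSV)
M=(hsv[...,2]<125)&(hsv[...,1]<90)&board(b)
for q in blobs(b,M,32): print(q)
save(b,"a9.png",(240,140,420,300),3)
E
```

```text
[ 470.2 -144.5  119.2] 51.6585391262124
(297, 166, np.int32(172), [686.6, 104.0], 69)
(300, 174, np.int32(129), [672.6, 78.3], 92)
(317, 219, np.int32(3954), [603.6, -52.4], 216)
(235, 225, np.int32(68), [457.4, 46.3], 43)
(300, 274, np.int32(189), [480.2, -133.7], 35)
(299, 285, np.int32(195), [460.6, -151.8], 38)
```

View pics/a9.png

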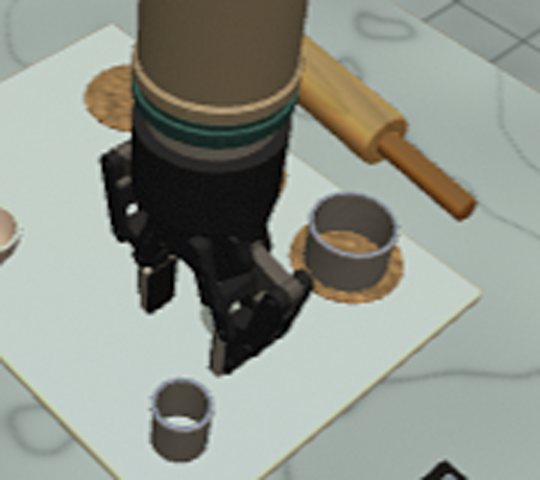

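c62 stands on round1. Now c38.

>>> move_arm --targets "0.2 0.1 0.05 3.3 0 0 0; 0.2 0 0 3.3 0 0 0; 0.2 0 0 2.3 0 0 0; 0.2 0 0 1.2 0 0 0; 0.2 0 0 0 0 0 0"

```text
clock: 19.35
eef_pos: [467.9, -142.8, 14.7]
tool_rot: [3.14, -0.003, -3.139]
force: [-0.5, 0.2, -0.5]
width: 51.4
gripper_force: 0.0
```

>>> move_arm --targets "0.2 0 0 0 0 0 0; -1 0 0 0 0 0 0; -1 0 0 0 0 0 0; -1 0 0 0 0 0 0; -1 0 0 0 0 0 0"

```text
clock: 19.77
eef_pos: [468.8, -143.9, 18.3]
tool_rot: [-3.141, 0.002, -3.141]
force: [0.1, 0.5, 5.2]
width: 36.2
gripper_force: 60.2
```

>>> move_arm --targets "-1 0 0 0 0 0 0; -1 0 0 -2 0 0 0; -1 0 0 -3 0 0 0; -1 0 0 -4 0 0 0; -1 0 0 -1 0 0 0"

```text
clock: 20.18
eef_pos: [470.0, -144.5, 121.7]
tool_rot: [-3.14, 0.007, -3.141]
force: [1.1, -0.3, 0.1]
width: 36.1
gripper_force: 60.1
```

>>> move_arm --targets "-1 0 0 0 0 0 0; -1 0 0 0 0 0 0; -1 0 0 0 0 0 0"

```text
clock: 20.43
eef_pos: [466.9, -143.5, 116.5]
tool_rot: [3.141, -0.002, -3.141]
force: [1.0, -0.3, -1.2]
width: 36.4
gripper_force: 60.0
```

>>> move_arm --targets "-1 -2.15 2.95 0 0 0 0; -1 -2.15 2.95 0 0 0 0; -1 -2.15 2.95 0 0 0 0; -1 -2.15 2.95 0 0 0 0; -1 -2.15 2.95 0 0 0 0"

```text
clock: 20.85
eef_pos: [574.7, 5.4, 115.2]
tool_rot: [-3.141, -0.004, -3.141]
force: [1.3, -0.1, 0.5]
width: 36.6
gripper_force: 60.1
```

>>> move_arm --targets "-1 -2.15 2.95 0 0 0 0; -1 -2.15 2.95 0 0 0 0; -1 -2.15 2.95 0 0 0 0; -1 -2.15 2.95 0 0 0 0; -1 0 0 0 0 0 0"

```text
clock: 21.27
eef_pos: [663.3, 132.1, 114.8]
tool_rot: [3.135, 0.001, -3.132]
force: [-0.1, 1.6, -0.7]
width: 36.4
gripper_force: 60.1
```

>>> move_arm --targets "-1 0 0 2 0 0 0; -1 0 0 3 0 0 0; -1 0 0 0 0 0 0; -1 0 0 0 0 0 0; -1 0 0 0 0 0 0"

```text
clock: 21.68
eef_pos: [661.0, 121.6, 67.0]
tool_rot: [-3.141, -0.001, -3.141]
force: [1.2, 0.0, 0.7]
width: 36.4
gripper_force: 60.2
```

>>> move_arm --targets "-1 0 0 1.8 0 0 0; -1 0 0 1.5 0 0 0; -1 0 0 0.9 0 0 0; -1 0 0 0.4 0 0 0; -1 0 0 0 0 0 0"

```text
clock: 22.1
eef_pos: [660.9, 121.8, 21.7]
tool_rot: [-3.142, -0.001, -3.141]
force: [0.1, -0.2, -0.6]
width: 36.4
gripper_force: 60.3
```

>>> move_arm --targets "-1 0 0 0 0 0 0; -1 0 0 0 0 0 0; 0.2 0 0 0 0 0 0; 0.2 0 0 0 0 0 0; 0.2 0 0 0 0 0 0"

```text
clock: 22.52
eef_pos: [661.2, 122.0, 21.4]
tool_rot: [3.142, 0.0, -3.141]
force: [-0.3, -0.5, -0.5]
width: 51.5
gripper_force: 0.0
```

>>> move_arm --targets "0.2 0 0 0 0 0 0; 0.2 0 0 -1 0 0 0; 0.2 0 0 -2.5 0 0 0; 0.2 0 0 -3.5 0 0 0; 0.2 0 0 -4 0 0 0"

```text
clock: 22.93
eef_pos: [659.7, 121.7, 131.4]
tool_rot: [-3.141, -0.004, -3.141]
force: [0.7, 0.2, 0.2]
width: 51.4
gripper_force: 0.0
```

>>> move_arm --targets "0.2 0 0 -4 0 0 0; 0.2 2 3.5 -2 0 0 0; 0.2 2 3.5 0 0 0 0; 0.2 2 3.5 0 0 0 0; 0.2 2 3.5 0 0 0 0"

```text
clock: 23.35
eef_pos: [581.9, 260.6, 191.6]
tool_rot: [3.14, 0.002, 3.141]
force: [0.9, 0.5, -0.1]
width: 50.9
gripper_force: 0.0
```

>>> move_arm --targets "0.2 2 3.5 0 0 0 0; 0.2 2 3.5 0 0 0 0; 0.2 2 3.5 0 0 0 0; 0.2 2 3.5 0 0 0 0; 0.2 0 0 0 0 0 0"

```text
clock: 23.77
eef_pos: [494.7, 410.5, 190.6]
tool_rot: [3.133, -0.004, -3.127]
force: [-1.8, 1.3, 0.2]
width: 51.3
gripper_force: 0.0
```

>>> move_arm --targets "0.2 3.5 2 0 0 0 0; 0.2 3.5 2 0 0 0 0; 0.2 3.5 2 0 0 0 0; 0.2 0 0 0 0 0 0; 0.2 0 0 0 0 0 0"

```text
clock: 24.18
eef_pos: [394.1, 461.5, 190.6]
tool_rot: [3.14, -0.001, -3.134]
force: [1.0, -0.3, 0.1]
width: 51.4
gripper_force: 0.0
```

```bash
python3 - <<'E'
from m import *
s=read_state(); print(s["eef_pos"].round(1),s["width"],s["clock"])
for n in("side","top"):
    b=get(n)
    hsv=cv2.cvtColor(b["color"],cv2.COLOR_RGB2HSV)
    M=(hsv[...,2]<125)&(hsv[...,1]<90)&board(b)
    for q in blobs(b,M,35): print(q)
    save(b,"f%s.png"%n)
E
```

```text
[394.1 461.5 190.6] 51.40422062571826 24.1833
(284, 166, np.int32(270), [661.1, 122.4], 39)
(318, 192, np.int32(425), [661.0, 3.8], 51)
(355, 222, np.int32(570), [658.6, -112.9], 67)
(236, 224, np.int32(73), [457.0, 44.3], 42)
(318, 231, np.int32(192), [579.1, -79.5], 38)
(281, 168, np.int32(562), [659.1, 5.5], 85)
(328, 167, np.int32(570), [660.3, -108.5], 84)
(234, 170, np.int32(240), [657.2, 120.1], 85)
(232, 167, np.int32(242), [664.3, 123.0], 49)
(324, 207, np.int32(285), [561.6, -96.5], 45)
(260, 248, np.int32(283), [465.3, 58.2], 50)
```

View pics/fside.png

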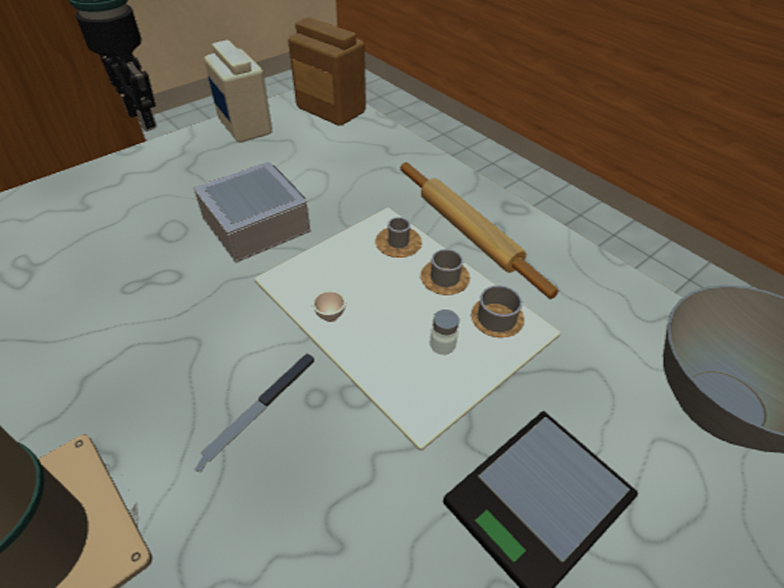

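View pics/ftop.png

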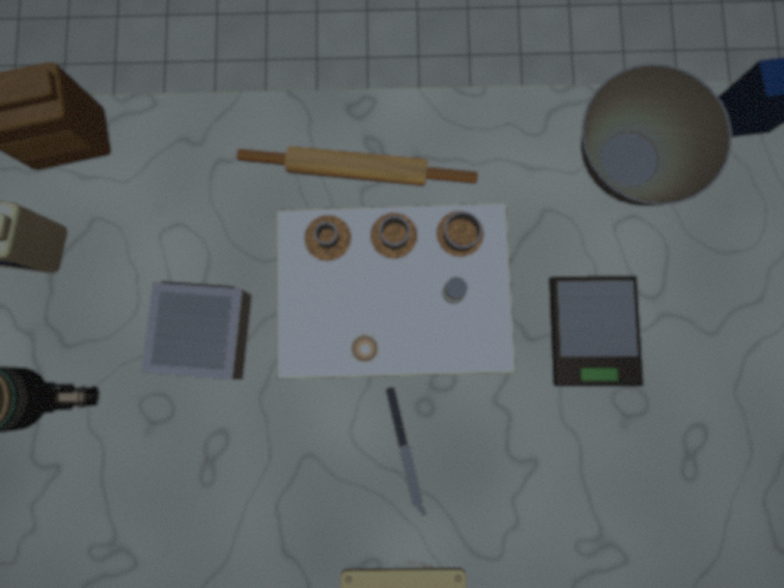

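Both views show the tin shut (252,205 in the side view). c38, c50 and c62 stand centred on round3, round2 and round1, within about 3 mm, and the arm is clear. I'm handing in.

```bash
python3 -c "
from cell import order
print(order.finish_job())"
```

```text
the job is handed in; nothing more can be done
None
```

The job is handed in: the smallest cutter is in the tin with the lid shut, and cutters 38, 50 and 62 stand upright on round3, round2 and round1, centred to within about 3 mm by the cameras, with the arm clear at about 24 s.

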